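Turn a freshly oiled panel over in its turning cradle

TASK

The panel lying in the wooden turning cradle has just been oiled on its plain back and must be turned over without your touching it. Take the cradle by its lever and ease it over to the other side, never letting it swing freely, so that the panel slides down and tumbles onto its back on the other board; press the lever on until the pin has snapped fully into the spring clip, then let go and leave everything else on the bench where it is.

Things in the scene. Friction and masses are not known exactly. Their poses are not given: they have to be found in the camera images.
- stand: Fixed plywood stand of the cradle, sole 225 x 200 x 16 mm. Origin on the bench top, under the middle of the hinge axis. x runs along the hinge (to the back of the bench, up to 0.35 rad askew), y to the left, z up. Bearing cheeks at x = -79 and +79 mm carry the hinge axis 70 mm above the bench; the lever swings in front of the front cheek, in the plane x = -94 mm.
- cradle (a joint): Turn of the cradle, rad: 0 at the start (over to the stand's +y side, on its stop), growing as the lever goes up, over the top and down to the -y side; end stop 1.566. Moves easily: falls back to 0 if let go before the top (about 0.8), falls over by itself beyond it until the jaws stop the pin at about 1.33; jaws widest at 1.44; fully in the clip above 1.50. The panel tumbles at about 1.3 to 1.4.
- grip (a point): Middle of the lever's dark wooden grip, 165 mm from the hinge axis. The grip is 60 mm long (along the lever), 28 mm wide (along the hinge) and 14 mm thick (direction of swing); it ends 30 mm beyond this point. The lever, a steel bar 24 x 10 mm below the grip, leans 45 degrees from upright to the stand's +y side at joint 0, and about 45 degrees to the -y side in the clip.
- pivot (a point): Point on the hinge axis in the plane in which the lever swings (stand frame x = -94, y = 0, z = 70 mm). grip goes round it in an arc of 165 mm radius.
- clip (a point): Where the middle of the lever's pin comes to rest in the spring clip, on a post at the stand's front, -y side, 128 mm above the bench. Two spring jaws with round noses 8 mm before this point open 3.5 mm each as the pin (12 mm thick, on the lever's front, 80 mm from the hinge axis) is pressed between them along its arc: about 5 to 15 N at the grip, then it snaps in and is held.
- panel: Loose wooden panel 110 (x) x 100 (y) x 16 mm, about 0.11 kg, on the cradle's first board. Origin at the middle of its face with the raised field (84 x 74 mm, 6 mm proud of the 10 mm board), which is underneath at the start; z points from there out through the plain oiled back: upward at the start (leaning 20 degrees), downward once turned over. Must not be touched.
- oil_brush: Bystander: flat paint brush with a red handle, 50 x 248 x 15 mm, lying; origin at the middle of its underside.
- sanding: Bystander: sanding block of cork and beech, 61 x 115 x 34 mm; origin at the middle of its underside.
- tin: Bystander: round pale grey tin with a lid, 67 mm across, 62 mm high; origin at the middle of its underside.
- offcut: Bystander: pale wood offcut, 50 x 110 x 35 mm; origin at the middle of its underside.
- boards (a point): Valley of the V-shaped cradle, on the hinge axis, midway along it. Two ribbed boards 140 mm long, 136 mm wide, with 16 mm rims, rise from here 68 degrees apart. At joint 0 the first rises 20 degrees towards +y (the panel lies on it) and the second stands almost upright; in the clip the second lies almost level on the -y side and the first leans 20 degrees past upright over it.

How it is judged (in metres and radians):
On the way:
1. the lever has been brought to about upright with the panel still in the cradle (value of joint cradle above 0.75 rad and distance between panel and pivot below 0.16 m), for 0.05 s.
At the end, for the whole second after the job is handed in: The cradle is fully over with its pin in the spring clip (joint above 1.49 rad), the panel lies at rest on the second board, raised field up and plain back down (its z axis within 0.34 rad of straight down) (value of joint cradle above 1.49 rad and angle between panel's own z axis and vertical above 2.8 rad and y of panel in the frame of stand between -0.13 and -0.03 m and z of panel in the frame of stand between 0.06 and 0.13 m and linear speed of panel below 0.02 m/s); the robot touches nothing.
It fails at once if the robot touches the panel (contact force between any of the fingers, the arm and panel above 0.3 N).
It fails at once if the cradle swings freely (faster than 2.5 rad/s) (velocity of joint cradle above 2.5 rad/s or velocity of joint cradle below -2.5 rad/s).
It fails at once if a bystander is shifted by more than 25 mm (distance of any of oil_brush, sanding, tin, offcut from where it was at the start of the episode above 0.025 m).
It also fails if it takes over 56 s, if anything falls off the work surface, if the arm or the gripper's body presses on something with over 40 N, if the wrist force passes 120 N, or if a joint passes its speed limit or range.

ROBOT

A 7-joint arm with a two-finger parallel gripper is mounted at the origin on a cart in front of the work surface, level with it; the furniture and walls round the work are solid. World frame = base frame: x ahead of the robot, y to its left, z up, the work surface at z = 0. Lengths are in m, angles in degrees, forces in N, time in s.
With the tool pointing down it reaches from about 0.425 to 0.875 m from the base axis. Payload 4.7 kg.
Tool frame: the origin (TCP) lies midway between the tips of the shut fingers; the grasp point (between the pads) lies 19 mm behind it; z points along the fingers, y is the line along which they close (so a half turn about z gives the same grasp; the last joint's range is limited). The gripper opens to 87 mm and grips with 3 to 60 N. Pads are 19 mm wide; open, the fingers measure 117 mm over their backs; the gripper's body (75 mm by 190 mm) begins 51 mm behind the grasp point.
Start: joints at [72.943, 18.392, -4.016, 83.108, 1.295, 78.541, -3.26], TCP at [0.199, -0.619, 0.223] pointing down, gripper open.
Joint ranges: [-163.93, 163.93], [-17.29, 119.83], [-79.2, 71.16], [3.27, 140.29], [-89.18, 269.18], [5.43, 117.66], [-154.24, 154.24]. Speed limits (degrees/s): [147.25, 147.25, 180, 180, 180, 180, 180].

INTERFACE

Orientations are given as [roll, pitch, yaw] about the fixed x, y, z axes, in that order (R = Rz(yaw) Ry(pitch) Rx(roll)).
In Python, from cell import env, viewer, boxes_of, masks_of gives the robot as it stands. The module is installed in compiled form; this text tells all that it offers.
- The arm moves only by the tool apply_moves, never from a script. Its argument "moves" is a list of rows, each a list of 7 numbers: the shift along the tool's x, y, z scaled (see below), then the turn, a rotation vector about the tool's x, y, z scaled (see below), then the opening, from 0 (shut) to 1 (fully open). A call has 1 to 20 rows; each row is the pose to reach, as a shift and turn from the pose commanded when the call began, along the tool's axes at that moment; what a row does not reach only later rows make up. The controller multiplies each number of a shift by 0.2 m and each number of a turn by 1.5 rad. A row lasts 1/10 s, in which the tool goes at most 50 mm and 8.59 degrees, less where a joint would pass 70% of its speed; a pose out of reach is approached as far as the arm can. A call with a number of a shift or a turn outside -1 to 1 is refused whole. A call with a gripper value outside its range is refused whole. The fingers move at their own pace and stop on an object; "grip_force" is the grip in N (left out, the last holds). Time passes only in rows, so rows that repeat a pose let the fingers close. It gives the time, the measured TCP pose, the force, the opening and the grip force at its end, in the units of the state.
- env.get_obs(): the state, without advancing time (a new reading comes with each control period).
- viewer.read_camera(name): name is "scene" or "top" or "wrist"; returns the picture (384x512x3 uint8, red, green, blue); there is no depth.
- viewer.get_calibration(name): a dict with "fov_y" (degrees; the focal length in pixels is half the picture's height over the tangent of half this angle, whatever the lens; pixels are square), "cx", "cy" (the principal point, pixels), "position" and "orientation" of the camera in the world. Camera axes: x right, y up, looking along -z (the intrinsics and any distortion apply to the point x, -y, -z); pixel columns grow to the right and rows downward; lengths in m; the calibration is good to about 2 mm. A picture is of the moment at which its call begins: read the wrist's pose just before it. get_calibration takes no time and is no camera call; for the wrist camera it gives the pose at the moment of the call.
- env.sign_off(): hands the job in; it is judged then, once.
Trained networks look in the newest picture that a camera, given by its name, has taken for a name from the list of things; names that differ only in an ending like _2 or _b are one class to them, and where a whole thing is asked for, a point or a joint stands for the part that bears it (a point fixed in the world has none). Each returns a list of dicts, best first, with "conf" (0 to 1); they miss things now and then, are a little off and sometimes report something else, mostly with a low value. They report only what shows in the picture. A call takes as long as a camera call.
- boxes_of(camera, target): "location" ([column, row] in pixels, amid what is visible of it).
- masks_of(camera, target): "pixels" (384x512 bool, what is visible of it) and "location" ([column, row] in pixels, amid what is visible of it).
The state is a dict: "time_s": time; "qpos": joint angles; "joint_velocities": joint speeds; "effort": joint torques, N m; "tool_pos": TCP position; "tool_rot": TCP orientation; "force": force on the tool from outside, world axes, zero at the start; "wrist_torque": the same for the moment, N m; "grip_width": finger opening in m; "grasp_force": force on a finger pad.
Only numpy, scipy, OpenCV 4.12 (cv2) and the standard library are available. Lean on these libraries where they do the work, as an engineer would, in place of code of your own. Each camera call takes 0.05 s, during which the arm holds its last target. There are 200 camera calls.

## Working session

There is one attempt and no reset: what is moved stays moved. The work goes in short steps, Python scripts to look and compute and a tool call to move; the robot and the scene stay as the last step left them, time stands still between calls to the robot, and variables do not carry over. Pictures are saved under pics/ and viewed, at most 10 in all, crops included, and the job is handed in when it is done.

Besides the shell and the picture viewer there is one more tool, called after "Request:" as name(argument=value, ...), one argument or row to a line, values as JSON. apply_moves: Moves the arm, as the interface text tells. Shifts and turns lie within -1 to 1; 1 stands for 0.2 m of shift or 1.5 rad of turn. Its arguments: {"type":"object","properties":{"moves":{"type":"array","items":{"type":"array","items":{"type":"number","minimum":-1,"maximum":1}}},"grip_force":{"type":"number"}},"required":["moves"]}

```bash
mkdir -p pics; cat > h.py <<'E'
from cell import env, viewer, boxes_of, masks_of
import numpy as np, cv2
from scipy.spatial.transform import Rotation as R
E
python3 - <<'E'
from h import *
o=env.get_obs(); print(o)
ims=[]
for n in("scene","top"):
    im=viewer.read_camera(n); c=viewer.get_calibration(n); print(n,c)
    cv2.imwrite(f"pics/{n}0.png",im[:,:,::-1])
    for t in("stand","grip","clip","panel","boards","oil_brush","sanding","tin","offcut"):
        print(t,[(np.round(b["location"],1).tolist(),round(b["conf"],2)) for b in boxes_of(n,t)[:2]])
E
```

```text
{'time_s': 0.0, 'qpos': array([72.94258914, 18.43839507, -4.01662003, 83.17479718,  1.29434961,
       78.54028326, -3.25865888]), 'joint_velocities': array([-0.06396299,  0.08583981, -0.0189847 ,  0.01117552, -0.07431714,
        0.04181389,  0.01091052]), 'effort': array([-3.68076428e-05, -4.91286743e+01, -4.03736159e-01, -3.12525916e+01,
       -6.39309688e-02,  4.39349189e-02,  1.87468809e-04]), 'tool_pos': array([ 0.19920473, -0.61814391,  0.2214701 ]), 'tool_rot': array([-1.79891736e+02,  4.75560283e-03,  1.78694069e+01]), 'force': array([-0.29875808,  0.28460851,  0.65288752]), 'wrist_torque': array([-0.03522302,  0.0605939 , -0.01244304]), 'grasp_force': 0.0, 'grip_width': 0.08710343683297556}
scene {'fov_y': 53.011162836411664, 'cx': 255.44528035779499, 'cy': 192.180955979057, 'position': array([-0.16381555,  0.78390308,  1.01747286]), 'orientation': array([ 4.64997261e+01, -7.01921675e-02, -1.27842447e+02])}
stand [([295.1, 195.9], 0.6)]
grip [([286.5, 179.4], 0.65)]
clip [([292.9, 196.8], 0.9)]
panel [([274.1, 188.7], 0.59), ([289.8, 194.2], 0.49)]
boards [([292.1, 195.2], 0.98), ([286.5, 177.3], 0.6)]
oil_brush [([195.7, 269.7], 0.83)]
sanding [([340.2, 186.7], 0.93), ([292.5, 195.1], 0.5)]
tin []
offcut [([320.6, 175.4], 0.85)]
top {'fov_y': 43.177039624103955, 'cx': 261.0343931513928, 'cy': 189.30433349473094, 'position': array([0.4397927 , 0.19979631, 1.41002718]), 'orientation': array([  6.59214192,   0.57485276, -88.76715722])}
stand [([319.2, 211.6], 0.78)]
grip [([169.9, 222.7], 0.73), ([299.6, 219.1], 0.6)]
clip [([302.7, 217.7], 0.65)]
panel [([291.9, 198.5], 0.9), ([319.9, 211.7], 0.45)]
boards [([298.9, 221.1], 0.67), ([320.2, 210.9], 0.59)]
oil_brush []
sanding [([380.5, 234.1], 0.61)]
tin [([381.1, 165.1], 0.8)]
offcut [([385.0, 195.4], 0.57)]
```

View pics/scene0.png

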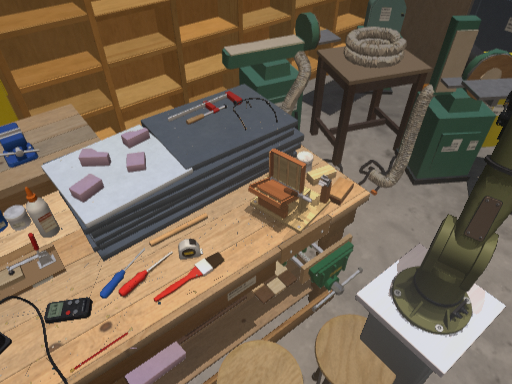

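View pics/top0.png

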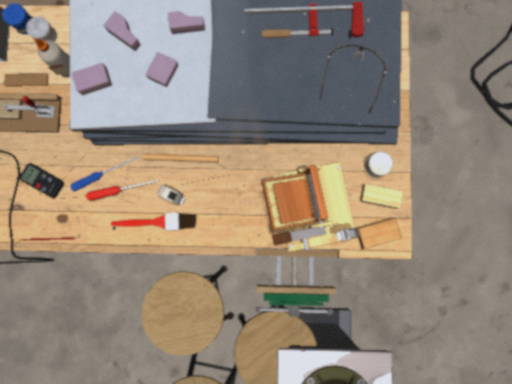

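```bash
python3 - <<'E'
import cv2
a=cv2.imread("pics/top0.png")[150:260,255:410]; b=cv2.imread("pics/scene0.png")[140:240,235:365]
a=cv2.resize(a,None,fx=5,fy=5,interpolation=cv2.INTER_CUBIC);b=cv2.resize(b,None,fx=6,fy=6,interpolation=cv2.INTER_CUBIC)
cv2.imwrite("pics/ca.png",a);cv2.imwrite("pics/cb.png",b[:600])
E
```

```text
(no output)
```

View pics/ca.png

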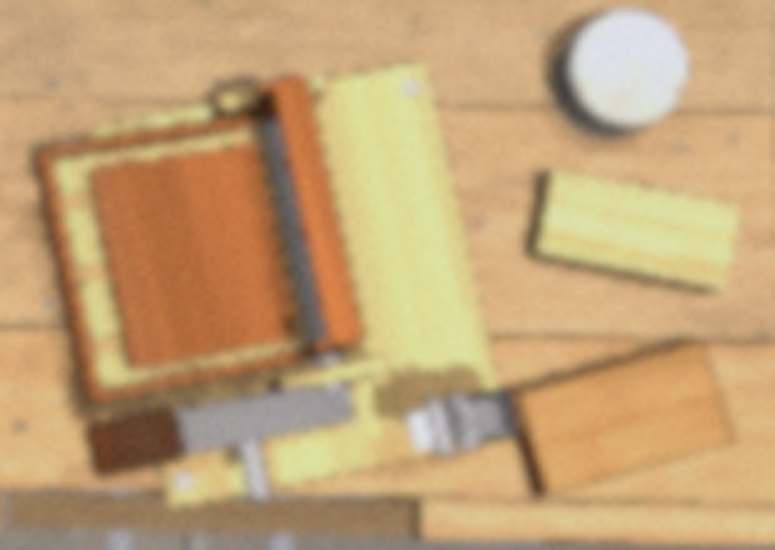

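View pics/cb.png

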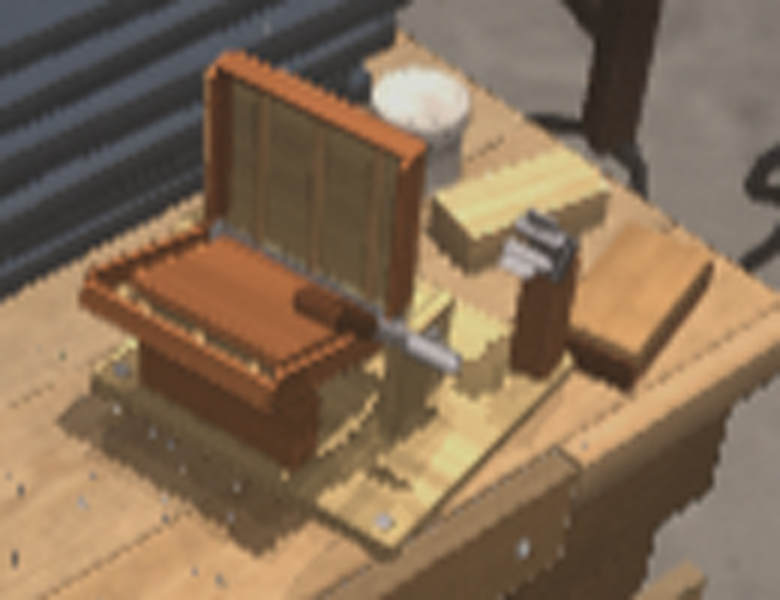

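```bash
cat >> h.py <<'E'
def proj(c,P):
    q=R.from_euler('xyz',c["orientation"],degrees=True).inv().apply(np.atleast_2d(P)-c["position"])
    f=192/np.tan(np.radians(c["fov_y"]/2))
    return np.c_[c["cx"]+f*q[:,0]/-q[:,2], c["cy"]-f*q[:,1]/-q[:,2]]
def S2W(p,P):
    return R.from_euler('z',p[2]).apply(np.atleast_2d(P))+[p[0],p[1],0]
def lev(r,j,x=-.094,n=0):
    a=np.pi/4-j
    return np.array([x, r*np.sin(a)-n*np.cos(a)*1, .07+r*np.cos(a)+n*np.sin(a)])
E
cat > fit.py <<'E'
from h import *
from scipy.optimize import least_squares
s,c=np.sin,np.cos; a=np.radians(20);b=np.radians(88)
P=[lev(.195,0,n=.007),lev(.135,0,n=.007),
 [-.07,.136*c(a),.07+.136*s(a)+.008],[.07,.136*c(a),.07+.136*s(a)+.008],
 [-.07,.136*c(b)+.005,.07+.136*s(b)],[.07,.136*c(b)+.005,.07+.136*s(b)]]
P=np.array(P)
top=np.array([[93,447],[180,432],[90,397],[40,150],[343,345],[288,80]])/5+[255,150]
sc=np.array([[305,297],[372,328],[280,395],[87,290],[412,150],[220,60]])/6+[235,140]
ct,cs=viewer.get_calibration("top"),viewer.get_calibration("scene")
f=lambda p:np.r_[proj(ct,S2W(p,P))-top,proj(cs,S2W(p,P))-sc].ravel()
r=least_squares(f,[.5,-.05,.2],loss='soft_l1')
print(r.x,np.round(f(r.x).reshape(-1,2),1).tolist())
p=r.x
print("clip",proj(ct,S2W(p,[-.115,-.055,.128])),proj(cs,S2W(p,[-.115,-.055,.128])))
for j in(0,.4,.8,1.2,1.566):print(j,S2W(p,lev(.165,j)).round(3))
for n,uv in dict(tin=(381,165),off=(383,195),sand=(380,234)).items():
    g=least_squares(lambda q:(proj(ct,[q[0],q[1],.035 if n!='tin' else .062])-uv).ravel(),[.5,0]).x;print(n,g)
E
python3 fit.py
```

```text
[0.57357694 0.06699947 0.20242537] [[1.2, 0.0], [-0.1, 0.2], [1.4, 1.1], [1.9, -1.2], [-1.7, 1.9], [-1.5, -0.0], [1.6, -0.0], [-2.4, -2.4], [-0.8, -0.6], [-1.0, -2.1], [0.5, 3.3], [-0.8, 1.3]]
clip [[346.03973558 234.77545794]] [[323.70357553 181.91136424]]
0 [[0.458 0.162 0.187]]
0.4 [[0.469 0.109 0.223]]
0.8 [[0.482 0.046 0.235]]
1.2 [[ 0.495 -0.017  0.221]]
1.566 [[ 0.505 -0.066  0.187]]
tin [ 0.67074798 -0.11842817]
off [ 0.58913819 -0.12988408]
sand [ 0.47852593 -0.12065728]
```

```bash
cat >> h.py <<'E'
def T(pos,rot): return np.array(pos),R.from_euler('xyz',rot,degrees=True)
def step(frm,to):
    r=frm[1].inv()
    return np.round(np.r_[r.apply(to[0]-frm[0])/.2,(r*to[1]).as_rotvec()/1.5],3).tolist()
E
python3 - <<'E'
from h import *
W=[T([.199,-.619,.223],[180,0,17.87]),T([.38,-.47,.30],[180,0,35]),T([.50,-.28,.32],[180,0,60]),T([.50,-.07,.34],[180,0,85]),T([.45,.10,.34],[180,0,101.6])]
for a,b in zip(W,W[1:]):print(step(a,b))
E
```

```text
[1.09, -0.431, -0.385, 0.0, 0.0, -0.199]
[1.036, -0.434, -0.1, 0.0, 0.0, -0.291]
[0.909, -0.525, -0.1, 0.0, 0.0, -0.291]
[0.825, -0.323, -0.0, -0.0, 0.0, -0.193]
```

Request:
apply_moves(
  moves=[
    [1, -0.4, -0.4, 0, 0, -0.2, 0.6],
    [1, -0.4, -0.4, 0, 0, -0.2, 0.6],
    [1, -0.4, -0.4, 0, 0, -0.2, 0.6],
    [1, -0.4, -0.4, 0, 0, -0.2, 0.6],
    [1, -0.4, -0.4, 0, 0, -0.2, 0.6],
  ],
)

```text
time_s: 1.5
tool_pos: [0.3694, -0.4779, 0.3047]
tool_rot: [179.9, -0.1, 35.4]
force: [0.4, -0.9, 0.2]
grip_width: 0.0566
grasp_force: 0.0
```

Request:
apply_moves(
  moves=[
    [1, -0.43, -0.1, 0, 0, -0.29, 0.6],
    [1, -0.43, -0.1, 0, 0, -0.29, 0.6],
    [1, -0.43, -0.1, 0, 0, -0.29, 0.6],
    [1, -0.43, -0.1, 0, 0, -0.29, 0.6],
    [1, -0.43, -0.1, 0, 0, -0.29, 0.6],
  ],
)

```text
time_s: 2.0
tool_pos: [0.483, -0.2895, 0.3238]
tool_rot: [179.9, -0.1, 60.5]
force: [-0.2, -0.1, 0.5]
grip_width: 0.0519
grasp_force: 0.0
```

Request:
apply_moves(
  moves=[
    [0.95, -0.5, -0.1, 0, 0, -0.29, 0.6],
    [0.95, -0.5, -0.1, 0, 0, -0.29, 0.6],
    [0.95, -0.5, -0.1, 0, 0, -0.29, 0.6],
    [0.95, -0.5, -0.1, 0, 0, -0.29, 0.6],
    [0.95, -0.5, -0.1, 0, 0, -0.29, 0.6],
  ],
)

```text
time_s: 2.5
tool_pos: [0.4884, -0.0745, 0.3439]
tool_rot: [179.9, -0.0, 85.4]
force: [0.6, 0.0, 0.4]
grip_width: 0.0524
grasp_force: 0.0
```

Request:
apply_moves(
  moves=[
    [0.8, -0.3, 0, 0, 0, -0.19, 0.6],
    [0.8, -0.3, 0, 0, 0, -0.19, 0.6],
    [0.8, -0.3, 0, 0, 0, -0.19, 0.6],
    [0.8, -0.3, 0, 0, 0, -0.19, 0.6],
    [0.8, -0.3, 0, 0, 0, -0.19, 0.6],
    [0.8, -0.3, 0, 0, 0, -0.19, 0.6],
  ],
)

```text
time_s: 3.1
tool_pos: [0.4427, 0.0825, 0.3427]
tool_rot: [180.0, 0.1, 101.2]
force: [0.9, 0.8, 0.6]
grip_width: 0.0518
grasp_force: 0.0
```

```bash
python3 - <<'E'
from h import *
c=viewer.get_calibration("wrist");im=viewer.read_camera("wrist");print(c,env.get_obs()["tool_pos"])
p=[0.57357694,0.06699947,0.20242537]
print(proj(c,S2W(p,np.array([lev(r,0,x,.007) for r in(.135,.195) for x in(-.108,-.08)]))).round(1).tolist())
print([(b["location"],b["conf"]) for b in boxes_of("wrist","grip")])
cv2.imwrite("pics/w1.png",cv2.resize(im[:,:,::-1],(768,576)))
E
```

```text
{'fov_y': 66.62463893865223, 'cx': 257.1631910896778, 'cy': 191.8677872369448, 'position': array([0.42728676, 0.15816926, 0.50553016]), 'orientation': array([-16.40329904,   0.0306601 ,  11.25342444])} [0.44282027 0.08172836 0.34250853]
[[272.5, 131.8], [297.4, 131.7], [275.2, 90.1], [304.7, 89.9]]
[([346.4, 179.8], 0.75)]
```

View pics/w1.png

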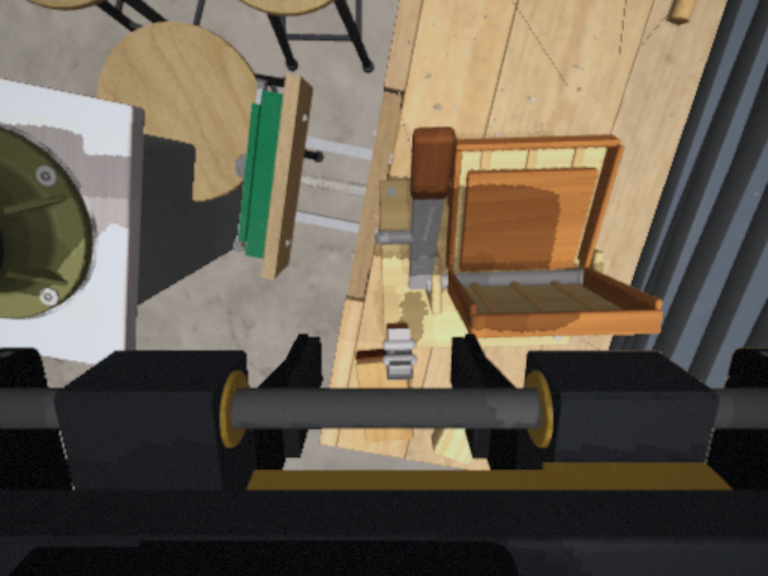

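```bash
python3 - <<'E'
from h import *
o=env.get_obs();a=T(o["tool_pos"],o["tool_rot"]);print(o["tool_pos"],o["tool_rot"])
for z in(.25,.168):print(step(a,T([.459,.162,z],[180,0,101.6])))
E
```

```text
[0.44290096 0.0814223  0.34239244] [-1.79985329e+02  1.00143108e-02  1.01061792e+02]
[0.38, 0.156, 0.462, -0.0, 0.0, -0.006]
[0.38, 0.157, 0.872, -0.0, 0.0, -0.006]
```

Request:
apply_moves(
  moves=[
    [0.38, 0.157, 0.2, 0, 0, -0.006, 0.6],
    [0.38, 0.157, 0.2, 0, 0, -0.006, 0.6],
    [0.38, 0.157, 0.2, 0, 0, -0.006, 0.6],
    [0.38, 0.157, 0.3, 0, 0, -0.006, 0.6],
    [0.38, 0.157, 0.4, 0, 0, -0.006, 0.6],
    [0.38, 0.157, 0.5, 0, 0, -0.006, 0.6],
    [0.38, 0.157, 0.6, 0, 0, -0.006, 0.6],
    [0.38, 0.157, 0.65, 0, 0, -0.006, 0.6],
    [0.38, 0.157, 0.7, 0, 0, -0.006, 0.6],
    [0.38, 0.157, 0.75, 0, 0, -0.006, 0.6],
    [0.38, 0.157, 0.8, 0, 0, -0.006, 0.6],
    [0.38, 0.157, 0.84, 0, 0, -0.006, 0.6],
    [0.38, 0.157, 0.872, 0, 0, -0.006, 0.6],
    [0.38, 0.157, 0.872, 0, 0, -0.006, 0.6],
    [0.38, 0.157, 0.872, 0, 0, -0.006, 0.6],
  ],
)

```text
time_s: 4.7
tool_pos: [0.4586, 0.1641, 0.1683]
tool_rot: [180.0, -0.0, 101.8]
force: [-0.9, 0.3, -0.1]
grip_width: 0.052
grasp_force: 0.0
```

```bash
python3 - <<'E'
from h import *
im=viewer.read_camera("wrist");print(env.get_obs()["tool_pos"],env.get_obs()["force"])
cv2.imwrite("pics/w2.png",cv2.resize(im[:,:,::-1],(768,576)))
E
```

```text
[0.45874633 0.16415023 0.1684781 ] [0.47275375 0.17974574 0.1626428 ]
```

View pics/w2.png

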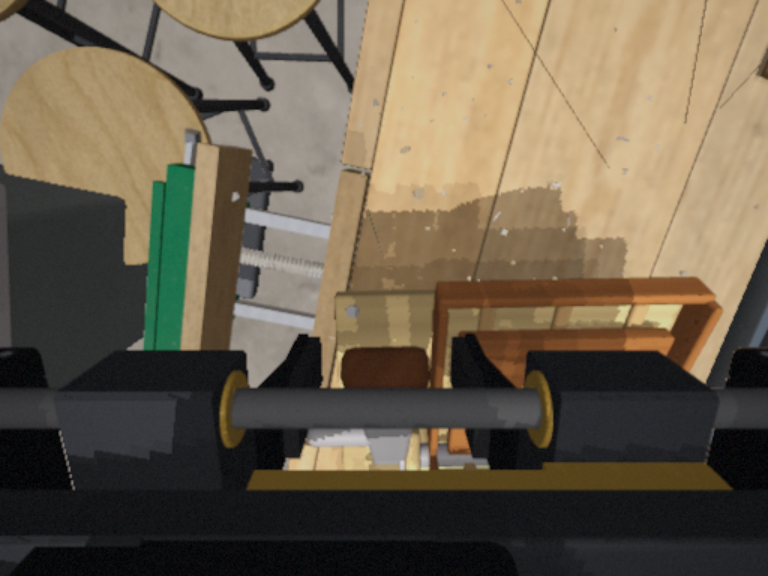

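The grip (≈385,370) lies centred between the fingers (≈310 and ≈465), so I'll close now.

Request:
apply_moves(
  moves=[
    [0, 0, 0, 0, 0, 0, 0.2],
    [0, 0, 0, 0, 0, 0, 0.2],
    [0, 0, 0, 0, 0, 0, 0.2],
    [0, 0, 0, 0, 0, 0, 0.2],
    [0, 0, 0, 0, 0, 0, 0.2],
    [0, 0, 0, 0, 0, 0, 0.2],
  ],
  grip_force=30,
)

```text
time_s: 5.35
tool_pos: [0.4586, 0.164, 0.1682]
tool_rot: [180.0, 0.0, 101.8]
force: [-0.7, 0.4, 0.4]
grip_width: 0.0277
grasp_force: 30.0
```

```bash
cat > arc.py <<'E'
from h import *
import sys
o=env.get_obs();print(o["tool_pos"],o["tool_rot"],o["force"],o["grip_width"],o["grasp_force"])
p=[0.5740,0.0670,0.2024]
off=np.array([0,0,-.019]); w=lambda j:S2W(p,lev(.165,j))[0]+off
Rt=R.from_euler('xyz',[180,0,101.7],degrees=True)
pv=S2W(p,[-.094,0,.07])[0]
d=R.from_euler('z',-p[2]).apply(o["tool_pos"]-off-pv); print("meas r",np.hypot(d[1],d[2]),"j",np.pi/4-np.arctan2(d[1],d[2]),"x",d[0])
for k,j0 in enumerate((0,.4,.8,1.2)):
    print("from",j0)
    for i in range(1,11):
        j=j0+.04*i
        print(np.round(Rt.inv().apply(w(j)-w(j0))/.2,3).tolist())
E
python3 arc.py
```

```text
[0.45855767 0.16397428 0.1682436 ] [1.79983820e+02 1.92981225e-02 1.01766832e+02] [-0.70813363  0.39163353  0.43766756] 0.027742598413709664 29.974804781377316
meas r 0.1664858944915363 j -0.0040666150226918996 x 0.00040805653136082563
from 0
[-0.024, -0.0, -0.023]
[-0.048, -0.0, -0.045]
[-0.074, -0.0, -0.066]
[-0.1, -0.0, -0.085]
[-0.128, -0.0, -0.104]
[-0.155, -0.0, -0.122]
[-0.184, -0.0, -0.138]
[-0.213, -0.0, -0.154]
[-0.243, -0.0, -0.168]
[-0.273, -0.0, -0.181]
from 0.4
[-0.031, -0.0, -0.012]
[-0.062, -0.0, -0.022]
[-0.094, -0.0, -0.032]
[-0.126, -0.0, -0.04]
[-0.158, -0.0, -0.046]
[-0.191, -0.0, -0.052]
[-0.223, -0.0, -0.056]
[-0.256, -0.0, -0.059]
[-0.289, -0.001, -0.06]
[-0.322, -0.001, -0.06]
from 0.8
[-0.033, -0.0, 0.001]
[-0.066, -0.0, 0.004]
[-0.099, -0.0, 0.007]
[-0.131, -0.0, 0.012]
[-0.164, -0.0, 0.019]
[-0.196, -0.0, 0.027]
[-0.227, -0.0, 0.035]
[-0.259, -0.0, 0.046]
[-0.29, -0.001, 0.057]
[-0.32, -0.001, 0.07]
from 1.2
[-0.03, -0.0, 0.014]
[-0.059, -0.0, 0.029]
[-0.088, -0.0, 0.045]
[-0.116, -0.0, 0.063]
[-0.143, -0.0, 0.081]
[-0.17, -0.0, 0.101]
[-0.196, -0.0, 0.121]
[-0.221, -0.0, 0.143]
[-0.245, -0.0, 0.165]
[-0.268, -0.0, 0.189]
```

Request:
apply_moves(
  moves=[
    [-0.024, 0, -0.023, 0, 0, 0, 0.2],
    [-0.048, 0, -0.045, 0, 0, 0, 0.2],
    [-0.074, 0, -0.066, 0, 0, 0, 0.2],
    [-0.1, 0, -0.085, 0, 0, 0, 0.2],
    [-0.128, 0, -0.104, 0, 0, 0, 0.2],
    [-0.155, 0, -0.122, 0, 0, 0, 0.2],
    [-0.184, 0, -0.138, 0, 0, 0, 0.2],
    [-0.213, 0, -0.154, 0, 0, 0, 0.2],
    [-0.243, 0, -0.168, 0, 0, 0, 0.2],
    [-0.273, 0, -0.181, 0, 0, 0, 0.2],
    [-0.273, 0, -0.181, 0, 0, 0, 0.2],
  ],
)

```text
time_s: 6.45
tool_pos: [0.4708, 0.1101, 0.2053]
tool_rot: [179.8, -0.0, 101.7]
force: [5.1, 3.1, -4.2]
grip_width: 0.0276
grasp_force: 30.0
```

```bash
python3 arc.py | head -2
```

```text
[0.47083031 0.11011692 0.20529119] [ 1.79844291e+02 -2.26174938e-02  1.01675493e+02] [ 5.05578491  3.10105249 -4.19036529] 0.02764386566144776 30.042328474810347
meas r 0.16664858693717413 j 0.39787413704393515 x 0.001603718671185662
```

Request:
apply_moves(
  moves=[
    [-0.031, 0, -0.012, 0, 0, 0, 0.2],
    [-0.062, 0, -0.022, 0, 0, 0, 0.2],
    [-0.094, 0, -0.032, 0, 0, 0, 0.2],
    [-0.126, 0, -0.04, 0, 0, 0, 0.2],
    [-0.158, 0, -0.046, 0, 0, 0, 0.2],
    [-0.191, 0, -0.052, 0, 0, 0, 0.2],
    [-0.223, 0, -0.056, 0, 0, 0, 0.2],
    [-0.256, 0, -0.059, 0, 0, 0, 0.2],
    [-0.289, 0, -0.06, 0, 0, 0, 0.2],
    [-0.322, 0, -0.06, 0, 0, 0, 0.2],
    [-0.322, 0, -0.06, 0, 0, 0, 0.2],
    [-0.322, 0, -0.06, 0, 0, 0, 0.2],
  ],
)

```text
time_s: 7.65
tool_pos: [0.4848, 0.0483, 0.2185]
tool_rot: [179.7, -0.0, 101.7]
force: [6.6, 4.0, 1.7]
grip_width: 0.028
grasp_force: 30.0
```

```bash
python3 arc.py | head -2
```

```text
[0.48480931 0.04826029 0.21853104] [ 1.79699844e+02 -3.15448332e-02  1.01724751e+02] [6.56006708 3.95833149 1.70414711] 0.02795658899375429 30.000545665388927
meas r 0.1675315825479659 j 0.7879528048577386 x 0.002862888470524146
```

Request:
apply_moves(
  moves=[
    [-0.033, 0.004, 0.001, 0, 0, 0, 0.2],
    [-0.066, 0.008, 0.004, 0, 0, 0, 0.2],
    [-0.099, 0.012, 0.007, 0, 0, 0, 0.2],
    [-0.131, 0.015, 0.012, 0, 0, 0, 0.2],
    [-0.164, 0.018, 0.019, 0, 0, 0, 0.2],
    [-0.196, 0.02, 0.027, 0, 0, 0, 0.2],
    [-0.227, 0.022, 0.035, 0, 0, 0, 0.2],
    [-0.259, 0.024, 0.046, 0, 0, 0, 0.2],
    [-0.29, 0.026, 0.057, 0, 0, 0, 0.2],
    [-0.32, 0.028, 0.07, 0, 0, 0, 0.2],
    [-0.32, 0.028, 0.07, 0, 0, 0, 0.2],
  ],
)

```text
time_s: 8.75
tool_pos: [0.4998, -0.0179, 0.2044]
tool_rot: [-179.8, 0.2, 101.5]
force: [-5.5, -5.3, 11.8]
grip_width: 0.0276
grasp_force: 30.0
```

```bash
python3 arc.py | head -2
```

```text
[ 0.49981394 -0.01792378  0.20442506] [-179.75082612    0.20703676  101.51234147] [-5.51028661 -5.34085021 11.82595539] 0.027605677694891032 30.04713797941804
meas r 0.1679316425806354 j 1.2041032941392065 x 0.004256853299140157
```

Request:
apply_moves(
  moves=[
    [-0.016, -0.005, 0.0, 0, 0, 0, 0.2],
    [-0.032, -0.008, 0.005, 0, 0, 0, 0.2],
    [-0.047, -0.008, 0.012, 0, 0, 0, 0.2],
    [-0.062, -0.008, 0.019, 0, 0, 0, 0.2],
    [-0.077, -0.006, 0.027, 0, 0, 0, 0.2],
    [-0.091, -0.005, 0.035, 0, 0, 0, 0.2],
    [-0.105, -0.004, 0.044, 0, 0, 0, 0.2],
    [-0.119, -0.003, 0.053, 0, 0, 0, 0.2],
    [-0.133, -0.002, 0.062, 0, 0, 0, 0.2],
    [-0.146, -0.001, 0.071, 0, 0, 0, 0.2],
    [-0.146, 0, 0.071, 0, 0, 0, 0.2],
    [-0.146, 0, 0.071, 0, 0, 0, 0.2],
    [-0.146, 0, 0.071, 0, 0, 0, 0.2],
  ],
)

```text
time_s: 10.05
tool_pos: [0.5065, -0.0467, 0.1902]
tool_rot: [-179.9, 0.3, 101.6]
force: [-2.5, -5.9, 10.2]
grip_width: 0.0278
grasp_force: 30.0
```

```bash
python3 arc.py | head -2;python3 - <<'E'
from h import *
a=viewer.read_camera("scene")[:,:,::-1][140:240,235:365]
b=viewer.read_camera("top")[:,:,::-1][150:260,255:385]
cv2.imwrite("pics/s3.png",np.hstack([cv2.resize(a,(390,330)),cv2.resize(b,(390,330))]))
E
```

```text
[ 0.50645839 -0.04668782  0.19015835] [-179.85712256    0.29006553  101.55500792] [-2.51937077 -5.92168356 10.18941952] 0.027814014615120525 30.017799044726416
meas r 0.17008203049974013 j 1.3979495624346596 x 0.004983487791358904
```

View pics/s3.png

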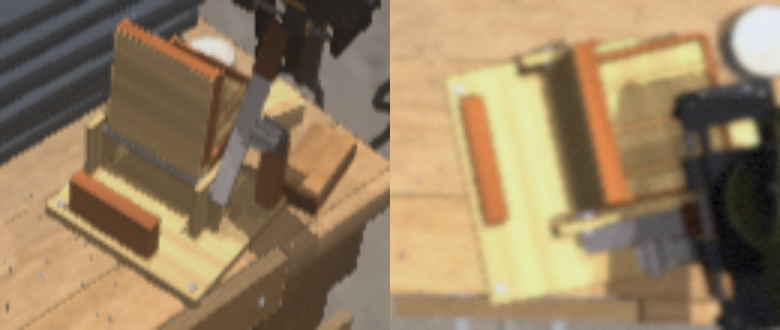

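Request:
apply_moves(
  moves=[
    [-0.02, 0, 0.0, 0, 0, 0, 0.2],
    [-0.033, 0, 0.01, 0, 0, 0, 0.2],
    [-0.045, 0.001, 0.02, 0, 0, 0, 0.2],
    [-0.058, 0.001, 0.031, 0, 0, 0, 0.2],
    [-0.07, 0.002, 0.042, 0, 0, 0, 0.2],
    [-0.082, 0.003, 0.053, 0, 0, 0, 0.2],
    [-0.094, 0.004, 0.065, 0, 0, 0, 0.2],
    [-0.106, 0.005, 0.076, 0, 0, 0, 0.2],
    [-0.118, 0.006, 0.088, 0, 0, 0, 0.2],
    [-0.13, 0.007, 0.1, 0, 0, 0, 0.2],
    [-0.13, 0.007, 0.1, 0, 0, 0, 0.2],
    [-0.13, 0.007, 0.1, 0, 0, 0, 0.2],
  ],
)

```text
time_s: 11.35
tool_pos: [0.5126, -0.0737, 0.1684]
tool_rot: [-179.8, 0.4, 101.5]
force: [0.5, -8.5, 1.6]
grip_width: 0.0273
grasp_force: 29.9
```

```bash
python3 arc.py | head -2;python3 - <<'E'
from h import *
a=viewer.read_camera("scene")[:,:,::-1][140:240,235:365]
b=viewer.read_camera("top")[:,:,::-1][150:260,255:385]
cv2.imwrite("pics/s4.png",np.hstack([cv2.resize(a,(390,330)),cv2.resize(b,(390,330))]))
E
```

```text
[ 0.51256791 -0.07374604  0.16841178] [-179.7830421     0.36512677  101.47190171] [ 0.51323012 -8.46053642  1.63192142] 0.02728113199953246 29.9476120993495
meas r 0.17187717118973633 j 1.6041757716456453 x 0.005529029325357521
```

View pics/s4.png

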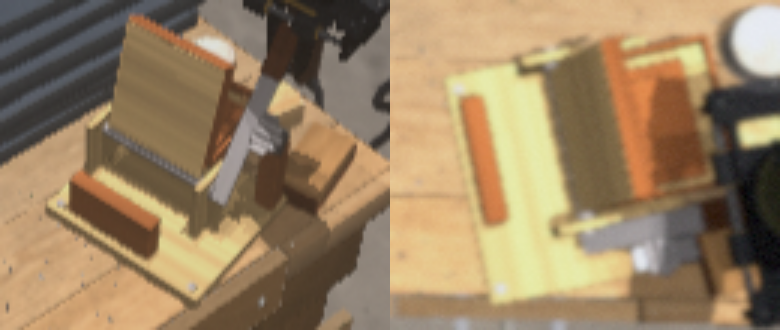

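Request:
apply_moves(
  moves=[
    [-0.008, 0, 0.007, 0, 0, 0, 0.2],
    [-0.015, 0, 0.014, 0, 0, 0, 0.2],
    [-0.022, 0, 0.021, 0, 0, 0, 0.2],
    [-0.03, 0, 0.028, 0, 0, 0, 0.2],
    [-0.03, 0, 0.028, 0, 0, 0, 0.2],
    [-0.03, 0, 0.028, 0, 0, 0, 0.2],
  ],
)

```text
time_s: 12.05
tool_pos: [0.5138, -0.0792, 0.1633]
tool_rot: [-179.8, 0.3, 101.5]
force: [-2.3, -9.2, 5.7]
grip_width: 0.0271
grasp_force: 30.0
```

```bash
python3 arc.py | head -2
```

```text
[ 0.51382482 -0.07924668  0.16331651] [-179.78751543    0.34244555  101.50095689] [-2.34263659 -9.17392952  5.73942487] 0.02711167890740362 30.041351784020662
meas r 0.17268243202570002 j 1.648054139347737 x 0.005654538210093157
```

```bash
python3 - <<'E'
from h import *
p=[0.5740,0.0670,0.2024]
out=[]
for n,(u,v) in dict(scene=(285,140),top=(320,200)).items():
    im=viewer.read_camera(n)[:,:,::-1]; c=viewer.get_calibration(n)
    a=cv2.resize(im[v:v+70,u:u+55],None,fx=7,fy=7,interpolation=cv2.INTER_CUBIC)
    for j,col in((1.4,(255,0,0)),(1.566,(0,255,0))):
        for r in (.03,.08,.135,.195):
            q=(proj(c,S2W(p,lev(r,j)))[0]-[u,v])*7+3
            cv2.circle(a,tuple(int(t) for t in q),4,col,1)
    out.append(a)
    m=masks_of(n,"grip");print(n,[(k["location"],k["conf"],k["pixels"].sum()) for k in m])
    print([proj(c,S2W(p,lev(.165,j)))[0].round(1).tolist() for j in(1.4,1.5,1.566,1.65)])
cv2.imwrite("pics/s5.png",np.hstack(out))
E
```

```text
scene [([296.2, 171.1], 0.6, np.int64(1974))]
[[327.7, 156.4], [329.4, 156.9], [330.4, 157.5], [331.4, 158.5]]
top [([329.4, 195.9], 0.66, np.int64(2436)), ([318.8, 205.0], 0.65, np.int64(5840))]
[[365.4, 222.6], [369.6, 221.9], [372.1, 221.4], [374.9, 221.0]]
```

View pics/s5.png

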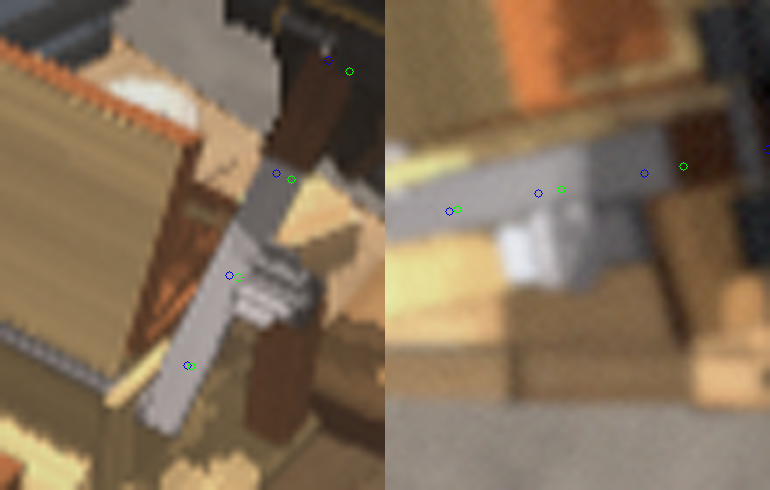

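```bash
python3 - <<'E'
from h import *
p0=[0.5740,0.0670,0.2024]
g=S2W(p0,lev(.165,0))[0]
q=[0,0,.223]; d=g-S2W(q,lev(.165,0))[0]; q[:2]=d[:2]; print(q)
for n in("scene","top"):
    c=viewer.get_calibration(n)
    for j in(1.4,1.48,1.566):print(n,j,proj(c,S2W(q,[lev(.135,j,n=-.006),lev(.195,j,n=-.006),lev(.03,j,n=-.006)])).round(1).tolist())
E
```

```text
[np.float64(0.5759404848853524), np.float64(0.06940008895557857), 0.223]
scene 1.4 [[322.4, 163.8], [329.6, 147.5], [310.0, 191.5]]
scene 1.48 [[323.5, 164.0], [331.2, 148.0], [310.4, 191.4]]
scene 1.566 [[324.7, 164.4], [332.7, 148.8], [310.7, 191.4]]
top 1.4 [[354.7, 223.1], [372.3, 219.3], [326.9, 229.0]]
top 1.48 [[357.6, 222.5], [376.6, 218.4], [327.7, 228.9]]
top 1.566 [[360.5, 221.9], [380.6, 217.6], [328.4, 228.7]]
```

Request:
apply_moves(
  moves=[
    [0, 0, 0, 0, 0, 0, 0.55],
    [0, 0, 0, 0, 0, 0, 0.55],
    [0, 0, 0, 0, 0, 0, 0.55],
    [0, 0, 0, 0, 0, 0, 0.55],
    [0, 0, -0.05, 0, 0, 0, 0.55],
    [0, 0, -0.1, 0, 0, 0, 0.55],
    [0, 0, -0.2, 0, 0, 0, 0.55],
    [0, 0, -0.3, 0, 0, 0, 0.55],
    [0, 0, -0.45, 0, 0, 0, 0.55],
    [0, 0, -0.6, 0, 0, 0, 0.55],
    [0, 0, -0.8, 0, 0, 0, 0.55],
    [0, 0, -0.8, 0, 0, 0, 0.55],
  ],
)

```text
time_s: 13.45
tool_pos: [0.5177, -0.0734, 0.3292]
tool_rot: [179.5, 0.3, 101.8]
force: [0.4, 0.4, -0.3]
grip_width: 0.0479
grasp_force: 0.0
```

```bash
python3 - <<'E'
from h import *
print(env.get_obs()["tool_pos"])
q=[0.5759,0.0694,0.223]
out=[]
for n,(u,v) in dict(scene=(265,130),wrist=None).items() if 0 else [("scene",(285,140)),("top",(320,190))]:
    im=viewer.read_camera(n)[:,:,::-1]; c=viewer.get_calibration(n)
    a=cv2.resize(im[v:v+70,u:u+56],None,fx=7,fy=7,interpolation=cv2.INTER_CUBIC)
    for j,col in((1.33,(255,0,0)),(1.55,(0,255,0))):
        for r in (.03,.135,.195):
            t=(proj(c,S2W(q,lev(r,j,n=-.006)))[0]-[u,v])*7+3
            cv2.circle(a,tuple(int(t) for t in t),4,col,1)
    out.append(a)
cv2.imwrite("pics/s6.png",np.hstack(out))
E
```

```text
[ 0.51772004 -0.07338706  0.329183  ]
```

View pics/s6.png

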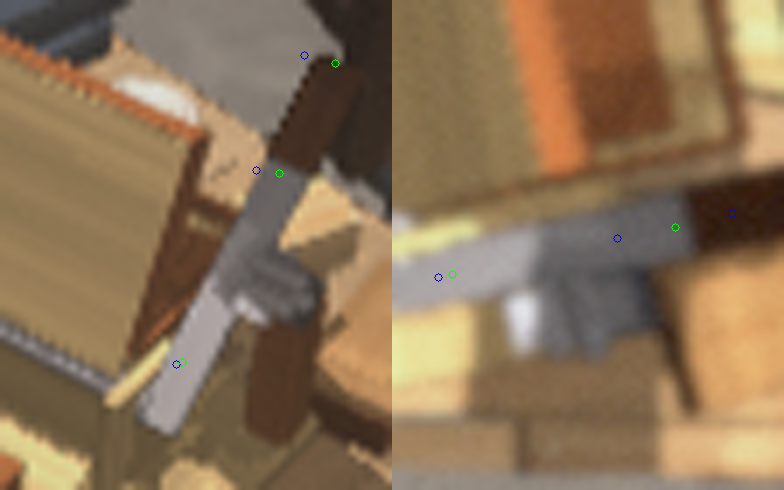

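The lever holds at about 1.55 rad: the grip junction is at (285,172) in the scene crop and (692,215) in the top crop, at or past the 1.55 marks. The panel lies on the second board and the gripper is clear.

```bash
python3 -c "
from h import *
print(env.sign_off())"
```

```text
the job is handed in; nothing more can be done
None
```

I turned the cradle over by its lever and handed the job in at about 13.5 s. From the images, the lever stays at about 1.55 rad after release (joint not read directly), the panel lies on the second board, and the gripper is clear; I don't have the judge's result.

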